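# Shut the drying case on the glued keel

### The arm

A 6-joint arm with a two-finger parallel gripper is mounted at the origin on the work surface. World frame = base frame: x ahead of the robot, y to its left, z up, the work surface at z = 0. Lengths are in mm, angles in rad, forces in N, time in s.
With the tool pointing down it reaches from about 275 to 750 mm from the base axis. Payload 10.2 kg.
Tool frame: the origin (TCP) lies between the finger pads; the fingertips stand 22 mm ahead of it and the grasp point (between the pads) lies 3 mm ahead of it (ctrl.nose_length is the distance from the TCP to the fingertips, in mm); y points along the fingers, z is the direction in which the jaws open and shut, and the axes are right-handed (so a half turn about y gives the same grasp; the last joint's range is limited). The gripper opens to 85 mm and grips with 20 to 120 N. Pads are 22 mm wide; open, the fingers measure 114 mm over their backs; the gripper's body (76 mm by 85 mm) begins 54 mm behind the grasp point. The pads swing forward as they close: fully open they stand 13 mm farther back than shut.
Start: joints at [-0.223, 0.313, 1.498, -0, 1.331, -0.223], TCP at [525.006, -0.014, 253.294] pointing down, gripper open.
Joint ranges: [-2.94, 2.94], [-0.97, 2.17], [0.19, 2.56], [-1.23, 4.37], [0.02, 3.11], [-2.88, 2.88]. Speed limits (rad/s): [2.39, 2.39, 3.01, 3.14, 3.14, 3.14].

### API

Orientations are given as a unit quaternion [w, x, y, z].
In Python, from rig import ctrl, eyes, models gives the robot as it stands.
- The arm moves only by the shell command python3 -m crank 'ROWS' [FORCE]. ROWS is JSON, a list of rows, each an object with "dp": the shift along the tool's x, y, z in mm, a list of three; "roll": the turn about the tool's y in rad; "gripper": the closure in counts, from 0 (fully open) to 255 (shut). A call has 1 to 10 rows; each row is the pose to reach, as a shift and turn from the pose commanded when the call began, along the tool's axes at that moment; what a row does not reach only later rows make up. A row lasts 1/12 s, in which the tool goes at most 41.7 mm and 7.16 degrees, less where a joint would pass 70% of its speed; a pose out of reach is approached as far as the arm can. A call with a gripper value outside its range is refused whole. The fingers move at their own pace and stop on an object; FORCE is the grip in N (left out, the last holds). Time passes only in rows, so rows that repeat a pose let the fingers close. It gives the time, the measured TCP pose, the force and the opening at its end, in the units of the state.
- ctrl.sense(): the state, without advancing time (a new reading comes with each control period).
- eyes.capture(name): name is "scene" or "side" or "wrist"; returns a dict with "color" (480x640x3 uint8, red, green, blue), "fx", "fy", "cx", "cy" (pixels), "R" (3x3) and "t" (3): a world point X has camera coordinates R X + t. Camera axes: x right, y down, z forward; pixel columns grow to the right and rows downward; lengths in mm; the calibration is good to about 2 mm. The wrist camera is an equidistant fisheye: a pixel r from the principal point sees the ray r / f radians off the axis. A picture is of the moment at which its call begins. There is no depth.
- ctrl.finish_job(): hands the job in, once; it reports no verdict.
Trained networks look in a picture, given as the dict that the camera call returned (one of the last four; its "shot" number tells which), for a name from the list of things; names that differ only in an ending like _2 or _b are one class to them, and where a whole thing is asked for, a point or a joint stands for the part that bears it (a point fixed in the world has none). Each returns a list of dicts, best first, with "confidence" (0 to 1); they miss things now and then, are a little off and sometimes report something else, mostly with a low value. They report only what shows in the picture. A call takes as long as a camera call.
- models.spot_in(picture, label): "extent" ([centre column, centre row, width, height] in pixels, round what is visible of it).
- models.spot_point(picture, label): "centre" ([column, row] in pixels: a listed point, or the origin of a listed thing).
The state is a dict: "time_s": time; "joints": joint angles; "dq": joint speeds; "tau": joint torques, N m; "eef_pos": TCP position; "ee_rot": TCP orientation; "force": force on the tool from outside, world axes, zero at the start; "wrist_torque": the same for the moment, N m; "grip_width": opening from 0.0 (shut) to 1.0 (fully open).
Only numpy, scipy, OpenCV 4.12 (cv2) and the standard library are available. Lean on these libraries where they do the work, as an engineer would, in place of code of your own. Each camera call takes 0.05 s, during which the arm holds its last target. There are 200 camera calls.

### The job

The glued keel is ready to dry: lower the heavy cover of the steel drying case gently, never letting it drop or slam, and press it down just hard enough that it snaps past its catch and rests home on the rubber seal, without crushing the seal. Then switch the dryer on at the black rocker by pushing down its raised end, and let go. Leave the bottle, the lighthouse and the tweezers where they are.

Things in the scene. Friction and masses are not known exactly. Their poses are not given: they have to be found in the camera images.
- switch_mid (a point): Middle of the black rocker switch (46 x 28 x 8 mm), on its pivot, 80 mm above the table, on a 70 mm high steel pod at the case's left (+y) side. Axes = the case's: x from its front to its hinge side, y along the hinge, z up. The case is a fixed dented grey steel box, 170 mm (x) by 200 mm (y), walls 74 mm high; its middle lies 20 mm in +x and 137 mm in -y of this point.
- rocker_far (a point): Point on top of the rocker's far end (hinge side), 16 mm from its pivot. Off: this end is raised. Push it straight down about 6 mm for on: takes about 3 N here (6 N nearer the pivot), then a hard stop.
- rocker (a joint): Angle of the rocker: 0 = off (far end raised), 0.4 rad = fully on (far end down). Stays where it is left.
- cover_hinge (a point): Middle of the cover's hinge line, at the case's far (+x) rim, 90 mm above the table, parallel to the case's y. Its axes turn with the cover and equal the case's at angle 0. The cover is a steel plate, 185 mm from hinge to front edge, 222 mm wide, 14 mm thick, 0.7 to 1.0 kg; its underside lies in the hinge plane. Underneath the front hang only small catch parts.
- cover_bar (a point): Middle of the cover's pull bar: round, 12 mm thick, 120 mm long, parallel to the hinge, on two 10 mm arms at its ends; 37 mm free between bar and front edge. In the cover's axes 228 mm from the hinge in -x and 7 mm up. Shut, it is about 97 mm above the table, nothing beneath. With the cover nearly shut, it takes 2 to 5 N here to carry its weight, a little more to lift it.
- cover_front (a point): Point on the cover's upper face, mid width, 15 mm behind the front edge (170 mm from the hinge in -x, 14 mm above the underside): a clear place to press. From proud to home this point goes down about 8 mm; the catch gives way at 9 to 13 N pressed here (7 to 11 N at the bar); with the cover home, about 22 N here crushes the seal.
- cover (a joint): Angle of the cover: positive = open, 1.57 = upright; starts 1.25 to 1.5. The hinge rubs: above 1.2 rad it stays where left; below that its weight wins and it falls and slams unless carried from underneath. It comes to rest proud on a spring catch, 0.05 rad above home; pressed past it, it snaps home. The seat's height is unmeasured (+-10 mm): home is from -0.07 to +0.06 rad, found by feel.
- seal (a joint): How far the black rubber seal strip along the front rim is pressed in (m): 0.0001 untouched, also with the cover proud; about 0.0007 to 0.0015 with the cover home and let go; over 0.0024 is crushed. Springy, about 14 N per mm. With the cover home 17 N of push at the bar crushes it. The reading is rough.
- bottle: Blue glass bottle, upright, 52 mm wide, 122 mm high; origin at the middle of its foot. Leave alone.
- lighthouse: White porcelain lighthouse model, upright, 64 mm wide, 138 mm high; origin at the middle of its foot. Leave alone.
- tweezers: Long brass tweezers lying flat, 150 mm along x, 10 mm wide, 9 mm high; origin under their middle. Leave alone.

How it is judged:
By the outcome, as a careful person would: the job done as asked, in the order asked, and still so for the second after the job is handed in, with the robot touching nothing.
It also fails if it takes over 61 s, if anything falls off the work surface, if the arm or the gripper's body presses on something with over 40 N, if the wrist force passes 120 N, or if a joint passes its speed limit or range.

## Working session

There is one attempt and no reset: what is moved stays moved. The work goes in short steps, Python scripts to look and compute and a shell command to move; the robot and the scene stay as the last step left them, time stands still between calls to the robot, and variables do not carry over. Pictures are saved under pics/ and viewed, about 8 in all and at most 12, crops included, and the job is handed in when it is done.

```bash
mkdir -p pics
cat > h.py <<'E'
import numpy as np, cv2
from rig import ctrl, eyes, models
from scipy.spatial.transform import Rotation as Ro
def rot(q): return Ro.from_quat([q[1],q[2],q[3],q[0]]).as_matrix()
def ray(p,uv):
    d=np.array([(uv[0]-p['cx'])/p['fx'],(uv[1]-p['cy'])/p['fy'],1.]);
    R=np.array(p['R']);t=np.array(p['t']); d=R.T@d; return -R.T@t, d/np.linalg.norm(d)
def atz(p,uv,z):
    c,d=ray(p,uv); return c+d*(z-c[2])/d[2]
def tri(obs):
    A=np.zeros((3,3));b=np.zeros(3)
    for p,uv in obs:
        c,d=ray(p,uv);M=np.eye(3)-np.outer(d,d);A+=M;b+=M@c
    X=np.linalg.solve(A,b)
    return X,[np.linalg.norm((np.eye(3)-np.outer(ray(p,uv)[1],ray(p,uv)[1]))@(X-ray(p,uv)[0])) for p,uv in obs]
def proj(p,X):
    x=np.array(p['R'])@np.array(X)+np.array(p['t']); return np.round([p['fx']*x[0]/x[2]+p['cx'],p['fy']*x[1]/x[2]+p['cy']])
def save(p,n): cv2.imwrite('pics/'+n,p['color'][:,:,::-1])
E
python3 - <<'E'
from h import *
np.set_printoptions(precision=1,suppress=True)
P={n:eyes.capture(n) for n in('scene','side')}
for n in P: save(P[n],n+'0.png')
for l in('switch_mid','rocker_far','cover_hinge','cover_bar','cover_front','bottle','lighthouse','tweezers'):
    o=[]
    for n in P:
        r=models.spot_point(P[n],l)
        print(l,n,[(np.round(a['centre']),round(a['confidence'],2)) for a in r[:2]])
        if r:o.append((P[n],r[0]['centre']))
    if len(o)==2: print('   ',*tri(o))
    elif o: print('   atz0',atz(*o[0],0))
print(ctrl.sense(), ctrl.nose_length)
for n in P: print(n, ray(P[n],(320,240)))
E
```

```text
switch_mid scene [(array([325., 193.]), 0.27)]
switch_mid side [(array([310., 318.]), 0.61)]
    [578.4 166.6  74.5] [np.float64(8.478072278776262), np.float64(8.478072278776217)]
rocker_far scene [(array([323., 195.]), 0.61)]
rocker_far side [(array([301., 314.]), 0.81)]
    [587.1 156.7  78.3] [np.float64(2.5154583182568184), np.float64(2.5154583182564942)]
cover_hinge scene [(array([354., 237.]), 0.74)]
cover_hinge side []
   atz0 [690.8 102.    0. ]
cover_bar scene [(array([351., 176.]), 0.65)]
cover_bar side [(array([258., 185.]), 0.93)]
    [672.9  35.3 316.9] [np.float64(1.3418057846384377), np.float64(1.341805784638282)]
cover_front scene [(array([357., 193.]), 0.57)]
cover_front side [(array([254., 210.]), 0.71)]
    [687.2  43.3 258.3] [np.float64(0.46452567002210077), np.float64(0.4645256700223819)]
bottle scene [(array([296., 400.]), 0.84), (array([359., 198.]), 0.47)]
bottle side [(array([295., 175.]), 0.58)]
    [ 666.1 -349.6  -10.5] [np.float64(4.981128952313964), np.float64(4.981128952314086)]
lighthouse scene [(array([218., 390.]), 0.7)]
lighthouse side [(array([355., 167.]), 0.52)]
    [ 499.7 -382.3    1.2] [np.float64(1.5466784742026671), np.float64(1.5466784742027426)]
tweezers scene [(array([336., 165.]), 0.42), (array([359., 197.]), 0.26)]
tweezers side [(array([302., 315.]), 0.24)]
    [591.4 206.7 148.8] [np.float64(11.08243307563541), np.float64(11.082433075635532)]
{'time_s': 0.9, 'joints': array([-0.2,  0.3,  1.5,  0. ,  1.3, -0.2]), 'dq': array([ 0., -0., -0., -0.,  0., -0.]), 'tau': array([  0. , -41.2, -26. ,  -0. ,   0. ,   0. ]), 'eef_pos': array([525. ,   0. , 253.3]), 'ee_rot': array([ 0.5, -0.5,  0.5, -0.5]), 'force': array([0.6, 0.1, 0.5]), 'wrist_torque': array([-0.,  0., -0.]), 'grip_width': 1.0020873474037189} 22.0
scene (array([ 764.8, -569.5, 1002.1]), array([-0.1,  0.5, -0.8]))
side (array([ 497.8,  753.6, 1008.1]), array([ 0.1, -0.6, -0.8]))
```

```bash
python3 -c "
import cv2,numpy as np
a=cv2.imread('pics/scene0.png');b=cv2.imread('pics/side0.png')
cv2.imwrite('pics/both.png',np.vstack([cv2.resize(a,(400,300)),cv2.resize(b,(400,300))]))"
```

```text
(no output)
```

View pics/scene0.png

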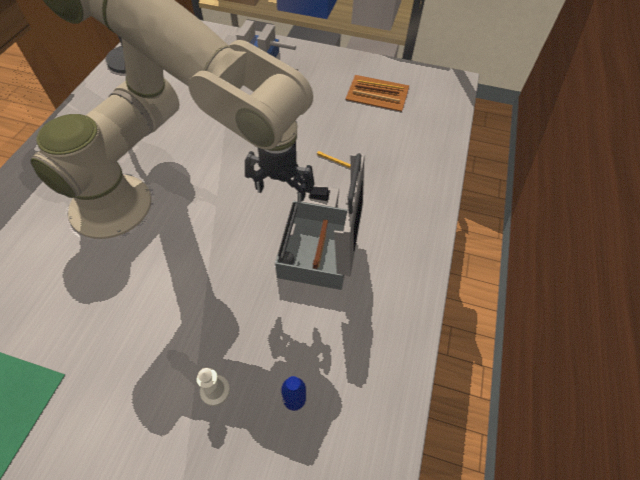

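View pics/side0.png

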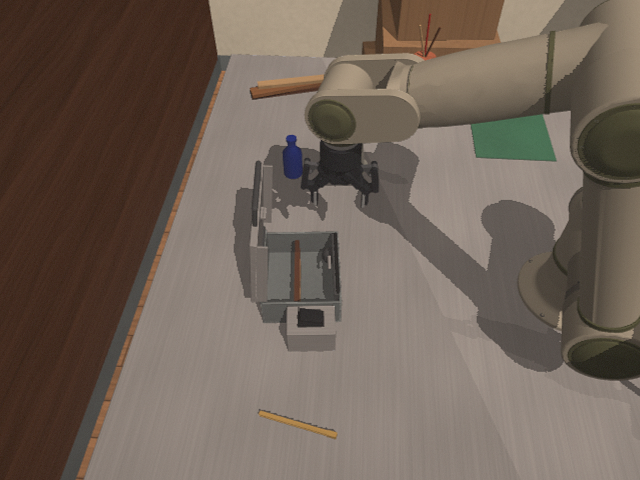

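The scene view shows the open case at about (320,245), with the cover upright along (355,200) and the rocker at (320,193). In the side view the rocker is at (311,318), the bar at (258,185) and the tweezers at (298,424). Bottle and lighthouse are far off in -y.

Run:
```python
from h import *
np.set_printoptions(precision=1,suppress=True)
P={n:eyes.capture(n) for n in('scene','side')}
def sp(n,l):
    r=models.spot_point(P[n],l); return r[0]['centre'] if r else None
h=atz(P['scene'],sp('scene','cover_hinge'),90); print('hinge',h)
print('sw z80 side',atz(P['side'],sp('side','switch_mid'),80),'scene',atz(P['scene'],sp('scene','switch_mid'),80))
print('far z86 side',atz(P['side'],sp('side','rocker_far'),86),'scene',atz(P['scene'],sp('scene','rocker_far'),86))
b=tri([(P[n],sp(n,'cover_bar')) for n in P]);f=tri([(P[n],sp(n,'cover_front')) for n in P]);print(b,f)
for l in('cover_bar','cover','rocker'):
    for n in P: print(l,n,[(np.array(a['extent']),round(a['confidence'],2)) for a in models.spot_in(P[n],l)[:2]])
# rim corners read off the images, side view then scene view
for uv in ((338,234),(340,305),(262,306),(288,309),(335,309)): print('side',uv,atz(P['side'],uv,74))
for uv in ((292,203),(278,264),(343,275)): print('scene',uv,atz(P['scene'],uv,74))
for n,(u,v,w,hh) in (('scene',(215,130,180,170)),('side',(220,150,180,210))):
    cv2.imwrite(f'pics/{n}_c.png',cv2.resize(P[n]['color'][v:v+hh,u:u+w,::-1],None,fx=2.8,fy=2.8,interpolation=cv2.INTER_CUBIC))
a=cv2.imread('pics/scene_c.png');c=cv2.imread('pics/side_c.png')
a=cv2.copyMakeBorder(a,0,c.shape[0]-a.shape[0],0,0,0)
cv2.imwrite('pics/crops.png',cv2.resize(np.hstack([a,c]),(800,int(800*c.shape[0]/(2*c.shape[1])))))
```

```text
hinge [692.8  38.4  90. ]
sw z80 side [570.3 166.   80. ] scene [577.7 157.   80. ]
far z86 side [584.4 165.5  86. ] scene [577.3 158.6  86. ]
(array([678.4,  35.1, 314.4]), [np.float64(0.639534329669492), np.float64(0.639534329669376)]) (array([704. , -27. , 184.6]), [np.float64(1.7226288948142277), np.float64(1.7226288948143949)])
cover_bar scene [(array([347.6, 215.2,  28.7, 124.1]), 0.82), (array([321.1, 192.8,  19.9,   5.7]), 0.69)]
cover_bar side [(array([263.4, 232.9,  21. , 142. ]), 0.7)]
cover scene [(array([349.9, 214.5,  29.6, 121.8]), 0.6), (array([293.6, 392.5,  26.7,  36.7]), 0.45)]
cover side []
rocker scene [(array([319.5, 191.8,  19.8,   8.8]), 0.49), (array([347.9, 215.7,  29.8, 121.3]), 0.46)]
rocker side [(array([309.8, 316.4,  26.5,  13.9]), 0.56)]
side (338, 234) [527.4 -68.5  74. ]
side (340, 305) [511.6 126.9  74. ]
side (262, 306) [672.7 142.2  74. ]
side (288, 309) [618.  145.3  74. ]
side (335, 309) [521.3 137.5  74. ]
scene (292, 203) [511.2 109.   74. ]
scene (278, 264) [538.3 -79.1  74. ]
scene (343, 275) [697.1 -61.3  74. ]
```

View pics/crops.png

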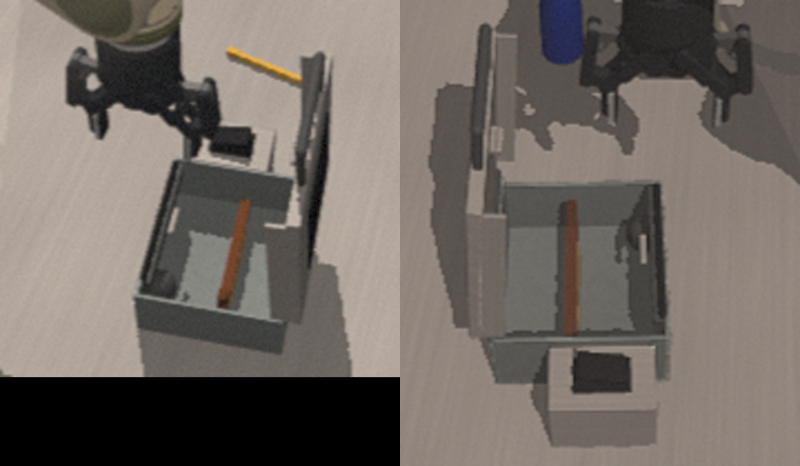

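Case yaw is about +0.10 rad, with the hinge at (691,38), the bar at (675,36,316) and the cover at about 1.47 rad; these agree with the sizes given. Next I go above the bar with the jaws across it.

```bash
python3 -m crank '[{"dp":[0,-40,0],"roll":0,"gripper":0},{"dp":[0,-80,0],"roll":-0.05,"gripper":0},{"dp":[-5,-112,20],"roll":-0.1,"gripper":0},{"dp":[-15,-112,55],"roll":-0.1,"gripper":0},{"dp":[-25,-112,90],"roll":-0.1,"gripper":0},{"dp":[-32,-112,120],"roll":-0.1,"gripper":0},{"dp":[-36,-112,150],"roll":-0.1,"gripper":0},{"dp":[-36,-112,150],"roll":-0.1,"gripper":0},{"dp":[-36,-112,150],"roll":-0.1,"gripper":0},{"dp":[-36,-112,150],"roll":-0.1,"gripper":0}]' 25
python3 - <<'E'
from h import *
np.set_printoptions(precision=2,suppress=True)
P={n:eyes.capture(n) for n in('scene','side','wrist')}
for n in P: save(P[n],n+'1.png')
o=[]
for n in ('scene','side'):
    r=models.spot_point(P[n],'cover_bar'); print(n,[(np.round(a['centre']),round(a['confidence'],2)) for a in r[:2]])
    if r: o.append((P[n],r[0]['centre']))
if len(o)==2: print(tri(o))
w=P['wrist'];r=models.spot_point(w,'cover_bar');print([(np.round(a['centre']),round(a['confidence'],2)) for a in r[:2]])
for a in r[:1]:
    x=np.array(a['centre'])-[w['cx'],w['cy']];q=np.hypot(*x);t=q/w['fx']
    d=np.array(w['R']).T@np.r_[np.sin(t)*x/q,np.cos(t)];c=-np.array(w['R']).T@np.array(w['t']);print('wrist',c,c+d*(316-c[2])/d[2])
print(ctrl.sense()['eef_pos'],ctrl.sense()['time_s'])
E
```

```text
time_s: 2.58
eef_pos: [674.6, 35.9, 365.3]
ee_rot: [-0.524, 0.524, -0.474, 0.474]
force: [0.3, -0.2, 0.9]
grip_width: 1.001
scene [(array([353., 179.]), 0.87)]
side [(array([258., 186.]), 0.65)]
(array([676.41,  32.63, 312.17]), [np.float64(1.0782815498294338), np.float64(1.0782815498292602)])
[(array([327., 272.]), 0.67)]
wrist [668.19 105.63 487.01] [677.98  35.16 316.  ]
[674.41  35.9  366.38] 2.8833
```

View pics/wrist1.png

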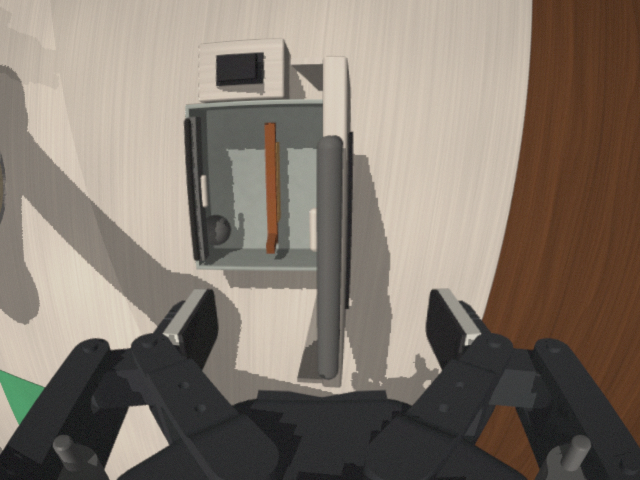

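The wrist view shows the bar (330,145)-(330,375) running parallel between the open pads, 2–3 mm toward +x of centre. The rocker is at (240,69). I descend and close.

```bash
python3 -m crank '[{"dp":[0,20,2],"roll":0,"gripper":0},{"dp":[0,40,2],"roll":0,"gripper":60},{"dp":[0,48,2],"roll":0,"gripper":150},{"dp":[0,48,2],"roll":0,"gripper":255},{"dp":[0,48,2],"roll":0,"gripper":255},{"dp":[0,48,2],"roll":0,"gripper":255},{"dp":[0,48,2],"roll":0,"gripper":255},{"dp":[0,48,2],"roll":0,"gripper":255},{"dp":[0,48,2],"roll":0,"gripper":255},{"dp":[0,48,2],"roll":0,"gripper":255}]' 25
```

```text
time_s: 3.72
eef_pos: [677.2, 36.2, 318.7]
ee_rot: [0.525, -0.524, 0.474, -0.475]
force: [-0.2, -0.3, 6.8]
grip_width: 0.133
```

```bash
cat > arc.py <<'E'
import sys,numpy as np
# arc.py phi0 dphi n : shifts (down, along +x) from the bar at phi0
p,d,n=map(float,sys.argv[1:4])
for i in range(1,int(n)+1):
    q=p-d*i; print('%.3f dn %.1f x %.1f'%(q,228.1*(np.sin(p)-np.sin(q)),-228.1*(np.cos(q)-np.cos(p))))
E
python3 arc.py 1.496 .03 10
```

```text
1.466 dn 0.6 x -6.8
1.436 dn 1.4 x -13.6
1.406 dn 2.5 x -20.4
1.376 dn 3.7 x -27.1
1.346 dn 5.1 x -33.8
1.316 dn 6.7 x -40.4
1.286 dn 8.6 x -47.0
1.256 dn 10.6 x -53.6
1.226 dn 12.8 x -60.1
1.196 dn 15.2 x -66.5
```

```bash
python3 -m crank '[{"dp":[0,0.6,-7],"roll":0,"gripper":255},{"dp":[0,1.4,-14],"roll":0,"gripper":255},{"dp":[0,2.5,-20],"roll":0,"gripper":255},{"dp":[0,3.7,-27],"roll":0,"gripper":255},{"dp":[0,5,-34],"roll":0,"gripper":255},{"dp":[0,6.7,-40],"roll":0,"gripper":255},{"dp":[0,8.6,-47],"roll":0,"gripper":255},{"dp":[0,10.6,-53.6],"roll":0,"gripper":255},{"dp":[0,10.6,-53.6],"roll":0,"gripper":255}]'; python3 arc.py 1.256 .04 10
python3 -c "
from h import *
print(ctrl.sense()['force'])
w=eyes.capture('wrist');save(w,'wrist2.png')"
```

```text
time_s: 4.47
eef_pos: [623.0, 30.8, 307.5]
ee_rot: [0.524, -0.524, 0.474, -0.475]
force: [-3.6, -0.8, 4.1]
grip_width: 0.129
1.216 dn 3.0 x -8.6
1.176 dn 6.3 x -17.1
1.136 dn 10.0 x -25.5
1.096 dn 14.0 x -33.7
1.056 dn 18.4 x -41.7
1.016 dn 23.0 x -49.5
0.976 dn 28.0 x -57.2
0.936 dn 33.2 x -64.6
0.896 dn 38.8 x -71.9
0.856 dn 44.6 x -78.9
[-3.61059593 -0.75557529  4.09377652]
```

```bash
python3 -m crank '[{"dp":[0,3,-8.6],"roll":0,"gripper":255},{"dp":[0,6.3,-17],"roll":0,"gripper":255},{"dp":[0,10,-25.5],"roll":0,"gripper":255},{"dp":[0,14,-33.7],"roll":0,"gripper":255},{"dp":[0,18.4,-41.7],"roll":0,"gripper":255},{"dp":[0,23,-49.5],"roll":0,"gripper":255},{"dp":[0,28,-57.2],"roll":0,"gripper":255},{"dp":[0,33.2,-64.6],"roll":0,"gripper":255},{"dp":[0,33.2,-64.6],"roll":0,"gripper":255}]'; python3 arc.py 0.936 .04 10
```

```text
time_s: 5.27
eef_pos: [558.3, 24.4, 273.1]
ee_rot: [-0.524, 0.525, -0.475, 0.474]
force: [-5.8, 0.2, 2.7]
grip_width: 0.125
0.896 dn 5.6 x -7.2
0.856 dn 11.4 x -14.2
0.816 dn 17.5 x -21.0
0.776 dn 23.9 x -27.5
0.736 dn 30.5 x -33.8
0.696 dn 37.4 x -39.8
0.656 dn 44.5 x -45.5
0.616 dn 51.9 x -50.9
0.576 dn 59.4 x -56.0
0.536 dn 67.2 x -60.8
```

```bash
python3 -m crank '[{"dp":[0,5,-8],"roll":0,"gripper":255},{"dp":[0,10.5,-15],"roll":0,"gripper":255},{"dp":[0,16.5,-22],"roll":0,"gripper":255},{"dp":[0,23,-28.5],"roll":0,"gripper":255},{"dp":[0,29.5,-34.8],"roll":0,"gripper":255},{"dp":[0,36.5,-40.8],"roll":0,"gripper":255},{"dp":[0,43.5,-46.5],"roll":0,"gripper":255},{"dp":[0,51,-52],"roll":0,"gripper":255},{"dp":[0,51,-52],"roll":0,"gripper":255}]'; python3 arc.py 0.616 .04 10
python3 -c "
from h import *
w=eyes.capture('side');save(w,'side2.png')"
```

```text
time_s: 6.02
eef_pos: [506.7, 19.2, 220.9]
ee_rot: [-0.524, 0.525, -0.476, 0.473]
force: [-1.2, 0.8, -4.2]
grip_width: 0.128
0.576 dn 7.6 x -5.1
0.536 dn 15.3 x -9.9
0.496 dn 23.2 x -14.4
0.456 dn 31.3 x -18.6
0.416 dn 39.6 x -22.5
0.376 dn 48.0 x -26.0
0.336 dn 56.6 x -29.2
0.296 dn 65.3 x -32.0
0.256 dn 74.0 x -34.5
0.216 dn 82.9 x -36.6
```

View pics/side2.png

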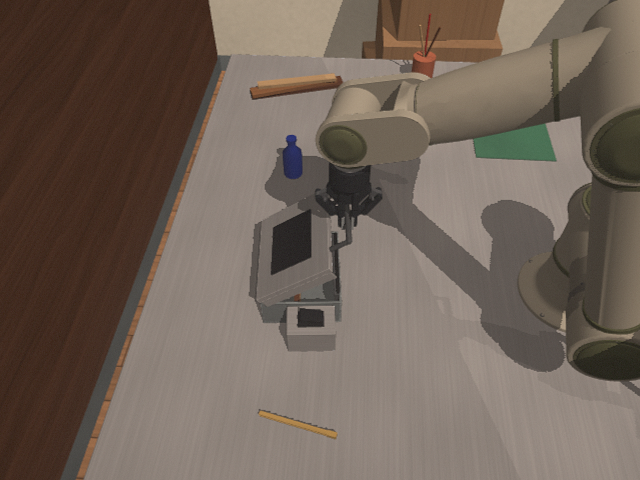

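The bar is still held between the fingers at (345,235) with the cover half shut, and the wrist carries about 4 N. I continue down.

```bash
python3 -m crank '[{"dp":[0,7.6,-5],"roll":0,"gripper":255},{"dp":[0,15.3,-10],"roll":0,"gripper":255},{"dp":[0,23.2,-14.4],"roll":0,"gripper":255},{"dp":[0,31.3,-18.6],"roll":0,"gripper":255},{"dp":[0,39.6,-22.5],"roll":0,"gripper":255},{"dp":[0,48,-26],"roll":0,"gripper":255},{"dp":[0,56.6,-29.2],"roll":0,"gripper":255},{"dp":[0,65.3,-32],"roll":0,"gripper":255},{"dp":[0,74,-34.5],"roll":0,"gripper":255},{"dp":[0,74,-34.5],"roll":0,"gripper":255}]'; python3 arc.py 0.256 .02 10
```

```text
time_s: 6.9
eef_pos: [472.1, 15.8, 146.7]
ee_rot: [-0.524, 0.525, -0.476, 0.473]
force: [-6.2, 0.2, -3.8]
grip_width: 0.131
0.236 dn 4.4 x -1.1
0.216 dn 8.9 x -2.1
0.196 dn 13.3 x -3.1
0.176 dn 17.8 x -3.9
0.156 dn 22.3 x -4.7
0.136 dn 26.8 x -5.3
0.116 dn 31.4 x -5.9
0.096 dn 35.9 x -6.4
0.076 dn 40.4 x -6.8
0.056 dn 45.0 x -7.1
```

```bash
python3 -m crank '[{"dp":[0,4.4,-2],"roll":0,"gripper":255},{"dp":[0,9,-3],"roll":0,"gripper":255},{"dp":[0,13,-4],"roll":0,"gripper":255},{"dp":[0,16,-4.7],"roll":0,"gripper":255},{"dp":[0,17,-4.9],"roll":0,"gripper":255},{"dp":[0,17,-4.9],"roll":0,"gripper":255}]'; python3 -m crank '[{"dp":[0,1,-0.2],"roll":0,"gripper":255},{"dp":[0,2,-0.4],"roll":0,"gripper":255},{"dp":[0,3,-0.6],"roll":0,"gripper":255},{"dp":[0,4,-0.8],"roll":0,"gripper":255}]';  python3 -m crank '[{"dp":[0,1,-0.2],"roll":0,"gripper":255},{"dp":[0,2,-0.3],"roll":0,"gripper":255},{"dp":[0,3,-0.5],"roll":0,"gripper":255}]'
```

```text
time_s: 7.4
eef_pos: [468.4, 15.4, 131.3]
ee_rot: [0.524, -0.524, 0.475, -0.474]
force: [-2.8, 3.4, -3.6]
grip_width: 0.127
time_s: 7.73
eef_pos: [467.8, 15.3, 127.7]
ee_rot: [0.525, -0.524, 0.474, -0.474]
force: [-4.6, 3.0, -0.9]
grip_width: 0.132
time_s: 7.98
eef_pos: [467.2, 15.3, 124.7]
ee_rot: [0.524, -0.524, 0.474, -0.474]
force: [-4.2, 3.5, -0.5]
grip_width: 0.127
```

```bash
python3 -m crank '[{"dp":[0,0,0],"roll":0,"gripper":255},{"dp":[0,0,0],"roll":0,"gripper":255}]';  python3 -m crank '[{"dp":[0,1,-0.2],"roll":0,"gripper":255},{"dp":[0,2,-0.2],"roll":0,"gripper":255},{"dp":[0,2,-0.2],"roll":0,"gripper":255},{"dp":[0,2,-0.2],"roll":0,"gripper":255}]'; python3 -m crank '[{"dp":[0,1,-0.2],"roll":0,"gripper":255},{"dp":[0,2,-0.2],"roll":0,"gripper":255},{"dp":[0,2,-0.2],"roll":0,"gripper":255},{"dp":[0,2,-0.2],"roll":0,"gripper":255}]'
```

```text
time_s: 8.15
eef_pos: [467.2, 15.3, 124.5]
ee_rot: [0.524, -0.524, 0.474, -0.474]
force: [-3.2, 3.3, -2.7]
grip_width: 0.126
time_s: 8.48
eef_pos: [466.9, 15.2, 122.5]
ee_rot: [-0.524, 0.524, -0.475, 0.474]
force: [-4.9, 3.9, -3.1]
grip_width: 0.13
time_s: 8.82
eef_pos: [466.5, 15.2, 120.4]
ee_rot: [-0.524, 0.524, -0.475, 0.474]
force: [-4.0, 3.8, -2.8]
grip_width: 0.128
```

```bash
python3 -m crank '[{"dp":[0,1,-0.1],"roll":0,"gripper":255},{"dp":[0,2,-0.2],"roll":0,"gripper":255},{"dp":[0,2,-0.2],"roll":0,"gripper":255}]' | grep -E 'pos|force';  python3 -m crank '[{"dp":[0,1,-0.1],"roll":0,"gripper":255},{"dp":[0,2,-0.2],"roll":0,"gripper":255},{"dp":[0,2,-0.2],"roll":0,"gripper":255}]' | grep -E 'pos|force'; python3 -m crank '[{"dp":[0,1,-0.1],"roll":0,"gripper":255},{"dp":[0,2,-0.2],"roll":0,"gripper":255},{"dp":[0,2,-0.2],"roll":0,"gripper":255}]'| grep -E 'pos|force'
```

```text
eef_pos: [466.2, 15.2, 118.4]
force: [-4.4, 3.6, -2.6]
eef_pos: [465.9, 15.2, 116.3]
force: [-4.6, 3.4, -3.6]
eef_pos: [465.7, 15.2, 114.3]
force: [-5.9, 3.7, -2.7]
```

```bash
python3 -m crank '[{"dp":[0,1,-0.1],"roll":0,"gripper":255},{"dp":[0,2,-0.2],"roll":0,"gripper":255},{"dp":[0,2,-0.2],"roll":0,"gripper":255}]' | grep -E 'pos|force';  python3 -m crank '[{"dp":[0,1,-0.1],"roll":0,"gripper":255},{"dp":[0,2,-0.2],"roll":0,"gripper":255},{"dp":[0,2,-0.2],"roll":0,"gripper":255}]' | grep -E 'pos|force'; python3 -m crank '[{"dp":[0,1,0],"roll":0,"gripper":255},{"dp":[0,2,-0.1],"roll":0,"gripper":255},{"dp":[0,2,-0.1],"roll":0,"gripper":255}]'| grep -E 'pos|force'
```

```text
eef_pos: [465.4, 15.1, 112.3]
force: [-6.4, 3.0, -2.9]
eef_pos: [465.2, 15.1, 110.3]
force: [-5.6, 2.0, -3.2]
eef_pos: [465.0, 15.1, 108.2]
force: [-5.9, 2.8, -3.7]
```

```bash
python3 -m crank '[{"dp":[0,1,-0.2],"roll":0,"gripper":255},{"dp":[0,2,-0.4],"roll":0,"gripper":255},{"dp":[0,2,-0.4],"roll":0,"gripper":255}]' | grep -E 'pos|force';  python3 -m crank '[{"dp":[0,1,0],"roll":0,"gripper":255},{"dp":[0,2,-0.1],"roll":0,"gripper":255},{"dp":[0,2,-0.1],"roll":0,"gripper":255}]' | grep -E 'pos|force'; python3 -m crank '[{"dp":[0,1,0],"roll":0,"gripper":255},{"dp":[0,2,0],"roll":0,"gripper":255},{"dp":[0,2,0],"roll":0,"gripper":255}]'| grep -E 'pos|force'
```

```text
eef_pos: [464.8, 15.0, 106.3]
force: [-6.2, 2.4, -3.1]
eef_pos: [464.6, 15.0, 104.2]
force: [-4.9, 3.0, -4.2]
eef_pos: [464.4, 15.0, 102.2]
force: [-6.7, 2.6, -3.2]
```

```bash
python3 -m crank '[{"dp":[0,1,0],"roll":0,"gripper":255},{"dp":[0,2,0],"roll":0,"gripper":255},{"dp":[0,2,0],"roll":0,"gripper":255}]' | grep -E 'pos|force';  python3 -m crank '[{"dp":[0,1,0],"roll":0,"gripper":255},{"dp":[0,2,0],"roll":0,"gripper":255},{"dp":[0,2,0],"roll":0,"gripper":255}]' | grep -E 'pos|force'; python3 -m crank '[{"dp":[0,1,0],"roll":0,"gripper":255},{"dp":[0,2,0],"roll":0,"gripper":255},{"dp":[0,2,0],"roll":0,"gripper":255}]'| grep -E 'pos|force'
python3 -c "
from h import *
w=eyes.capture('side');c=w['color'][170:370,220:400,::-1]; cv2.imwrite('pics/s3.png',cv2.resize(c,None,fx=3,fy=3))"
```

```text
eef_pos: [464.3, 15.0, 100.6]
force: [-9.0, 2.6, 2.7]
eef_pos: [464.2, 15.0, 98.4]
force: [-9.4, 2.1, 1.4]
eef_pos: [464.0, 15.0, 96.2]
force: [-7.9, 1.6, -0.8]
```

View pics/s3.png

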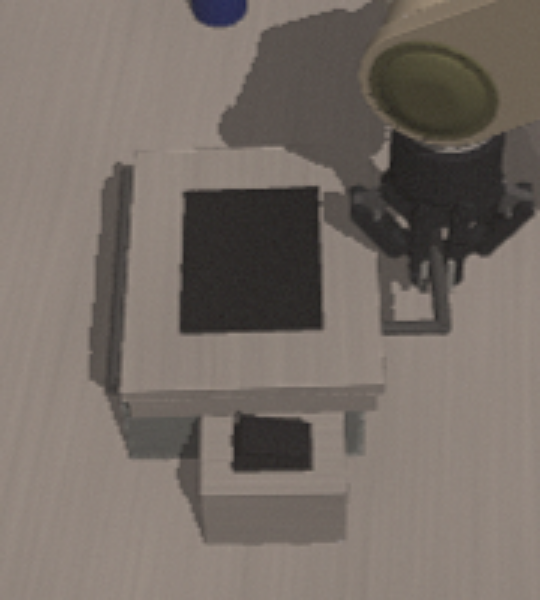

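Contact came at TCP z of about 101, where the force rose from -3 to +3 N. It eased after that, so the catch seems to be giving. I go on in smaller steps with a force check after each.

```bash
python3 -m crank '[{"dp":[0,0.5,0],"roll":0,"gripper":255},{"dp":[0,1,0],"roll":0,"gripper":255},{"dp":[0,1,0],"roll":0,"gripper":255}]' | grep -E 'pos|force';  python3 -m crank '[{"dp":[0,0.5,0],"roll":0,"gripper":255},{"dp":[0,1,0],"roll":0,"gripper":255},{"dp":[0,1,0],"roll":0,"gripper":255}]' | grep -E 'pos|force'; python3 -m crank '[{"dp":[0,0.5,0],"roll":0,"gripper":255},{"dp":[0,1,0],"roll":0,"gripper":255},{"dp":[0,1,0],"roll":0,"gripper":255}]'| grep -E 'pos|force'
```

```text
eef_pos: [464.0, 15.0, 95.2]
force: [-8.9, 0.6, -1.7]
eef_pos: [463.9, 15.0, 94.1]
force: [-8.1, 1.2, -1.8]
eef_pos: [463.9, 15.0, 93.0]
force: [-8.9, 1.3, -3.1]
```

```bash
python3 -m crank '[{"dp":[0,0.5,0],"roll":0,"gripper":255},{"dp":[0,1,0],"roll":0,"gripper":255},{"dp":[0,1,0],"roll":0,"gripper":255}]' | grep -E 'pos|force';  python3 -m crank '[{"dp":[0,0.5,0],"roll":0,"gripper":255},{"dp":[0,1,0],"roll":0,"gripper":255},{"dp":[0,1,0],"roll":0,"gripper":255}]' | grep -E 'pos|force'
```

```text
eef_pos: [463.9, 15.0, 91.9]
force: [-8.0, 1.4, -3.6]
eef_pos: [463.8, 15.0, 90.8]
force: [-8.2, 1.3, -4.6]
```

```bash
python3 -m crank '[{"dp":[0,0.5,0],"roll":0,"gripper":255},{"dp":[0,1,0],"roll":0,"gripper":255},{"dp":[0,1,0],"roll":0,"gripper":255}]' | grep -E 'pos|force';  python3 -m crank '[{"dp":[0,0.5,0],"roll":0,"gripper":255},{"dp":[0,1,0],"roll":0,"gripper":255},{"dp":[0,1,0],"roll":0,"gripper":255}]' | grep -E 'pos|force'
```

```text
eef_pos: [463.8, 15.0, 90.0]
force: [-9.8, 0.5, -1.7]
eef_pos: [463.8, 15.0, 89.2]
force: [-10.9, 2.1, 0.8]
```

Force rises again at z of about 90, which is 11 mm below the proud contact, so the cover is home. I give it one more millimetre of light press and then open partly, since the inner finger has only a 37 mm gap.

```bash
python3 -m crank '[{"dp":[0,0.5,0],"roll":0,"gripper":255},{"dp":[0,1,0],"roll":0,"gripper":255},{"dp":[0,1,0],"roll":0,"gripper":255},{"dp":[0,1,0],"roll":0,"gripper":255}]' | grep -E 'pos|force';  python3 -m crank '[{"dp":[0,0,0],"roll":0,"gripper":150},{"dp":[0,0,0],"roll":0,"gripper":150},{"dp":[0,0,0],"roll":0,"gripper":150},{"dp":[0,0,0],"roll":0,"gripper":150},{"dp":[0,0,0],"roll":0,"gripper":150}]'
python3 - <<'E'
from h import *
P={n:eyes.capture(n) for n in('side','wrist')}
a=cv2.resize(P['side']['color'][170:370,220:400],(540,600));b=cv2.resize(P['wrist']['color'],(540,405))
save(P['wrist'],'w4.png');cv2.imwrite('pics/s4.png',a[:,:,::-1])
E
```

```text
eef_pos: [463.8, 15.0, 88.5]
force: [-11.6, 1.6, 4.7]
time_s: 14.37
eef_pos: [465.5, 14.8, 88.7]
ee_rot: [0.524, -0.524, 0.474, -0.475]
force: [0.2, -0.7, 0.3]
grip_width: 0.41
```

View pics/w4.png

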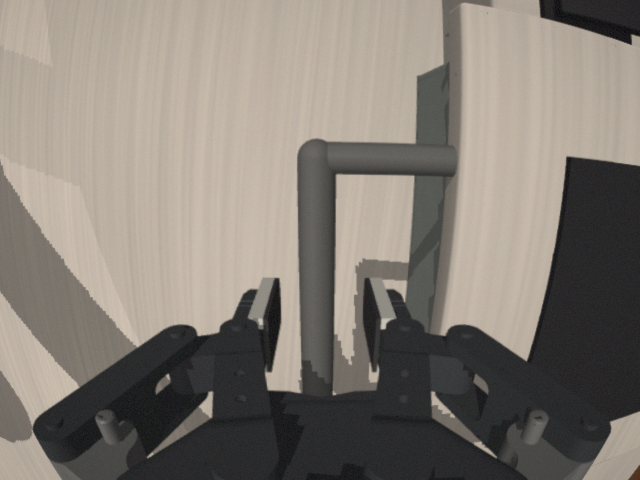

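The wrist view shows the bar (317,160–390) free between the open pads, with a gap to the cover edge (450). I lift clear and head for the rocker, and shut the jaws once clear of the bar.

```bash
python3 -m crank '[{"dp":[0,-15,0],"roll":0,"gripper":150},{"dp":[0,-40,0],"roll":0,"gripper":150},{"dp":[0,-75,0],"roll":0,"gripper":200},{"dp":[-20,-85,20],"roll":0,"gripper":255},{"dp":[-45,-85,45],"roll":0,"gripper":255},{"dp":[-70,-85,70],"roll":0,"gripper":255},{"dp":[-95,-85,95],"roll":0,"gripper":255},{"dp":[-117,-85,119],"roll":0,"gripper":255},{"dp":[-137,-85,139],"roll":0,"gripper":255},{"dp":[-137,-85,139],"roll":0,"gripper":255}]'
python3 - <<'E'
from h import *
np.set_printoptions(precision=1,suppress=True)
P={n:eyes.capture(n) for n in('scene','side','wrist')}
w=P['wrist']
for l,z in(('switch_mid',80),('rocker_far',86)):
    for n in P:
        for a in models.spot_point(P[n],l)[:1]:
            if n!='wrist': print(l,n,a['centre'],round(a['confidence'],2),atz(P[n],a['centre'],z)); continue
            x=np.array(a['centre'])-[w['cx'],w['cy']];q=np.hypot(*x);t=q/w['fx']
            R=np.array(w['R']);d=R.T@np.r_[np.sin(t)*x/q,np.cos(t)];c=-R.T@np.array(w['t']);print(l,'wrist',a['centre'],round(a['confidence'],2),c+d*(z-c[2])/d[2])
save(w,'w5.png');print(ctrl.sense()['eef_pos'])
for n in('bottle','lighthouse'):
    o=[(P[k],models.spot_point(P[k],n)) for k in('scene','side')]
    if all(r for _,r in o): print(n,tri([(p,r[0]['centre']) for p,r in o])[0])
E
```

```text
time_s: 15.3
eef_pos: [591.5, 168.4, 172.8]
ee_rot: [0.526, -0.525, 0.474, -0.474]
force: [0.6, 0.3, 0.1]
grip_width: 0.005
switch_mid scene [319.1, 193.0] 0.68 [571.7 159.1  80. ]
switch_mid side [311.3, 319.2] 0.97 [567.3 169.8  80. ]
switch_mid wrist [291.4, 244.1] 0.97 [572.6 163.5  80. ]
rocker_far scene [321.0, 191.4] 0.45 [576.3 161.2  86. ]
rocker_far side [304.0, 311.7] 0.73 [583.3 157.   86. ]
rocker_far wrist [312.2, 250.3] 0.8 [585.5 163.   86. ]
[589.7 164.6 173.8]
lighthouse [ 496.9 -244.4 -489.8]
```

View pics/w5.png

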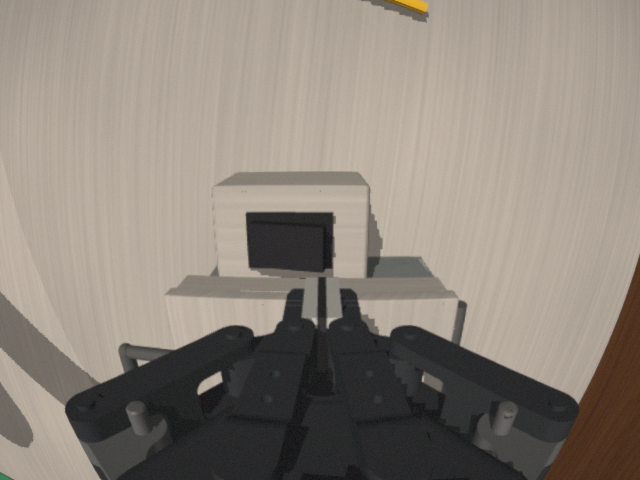

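The wrist view shows the rocker (247–332, 212–272) with its far end just ahead of the shut fingertips (323,285). The wrist fix of switch_mid (572.6,163.5) matches the geometry. I aim about 19 mm beyond the pivot and descend.

```bash
python3 -m crank '[{"dp":[0,20,2],"roll":0,"gripper":255},{"dp":[0,40,2],"roll":0,"gripper":255},{"dp":[0,52,2],"roll":0,"gripper":255},{"dp":[0,58,2],"roll":0,"gripper":255},{"dp":[0,58,2],"roll":0,"gripper":255},{"dp":[0,58,2],"roll":0,"gripper":255}]'|grep -E 'pos|force'
python3 -m crank '[{"dp":[0,1,0],"roll":0,"gripper":255},{"dp":[0,2,0],"roll":0,"gripper":255},{"dp":[0,3,0],"roll":0,"gripper":255},{"dp":[0,3,0],"roll":0,"gripper":255}]'|grep -E 'pos|force'
python3 -m crank '[{"dp":[0,1,0],"roll":0,"gripper":255},{"dp":[0,2,0],"roll":0,"gripper":255},{"dp":[0,3,0],"roll":0,"gripper":255},{"dp":[0,3,0],"roll":0,"gripper":255}]'|grep -E 'pos|force'
```

```text
eef_pos: [592.1, 165.4, 116.1]
force: [-0.1, -0.6, 0.4]
eef_pos: [592.1, 165.4, 113.0]
force: [0.8, 0.4, 1.3]
eef_pos: [591.9, 165.3, 109.5]
force: [1.9, 0.7, 2.7]
```

```bash
python3 -m crank '[{"dp":[0,1,0],"roll":0,"gripper":255},{"dp":[0,2,0],"roll":0,"gripper":255},{"dp":[0,2,0],"roll":0,"gripper":255}]'|grep -E 'pos|force'
python3 -m crank '[{"dp":[0,1,0],"roll":0,"gripper":255},{"dp":[0,2,0],"roll":0,"gripper":255},{"dp":[0,2,0],"roll":0,"gripper":255}]'|grep -E 'pos|force'
```

```text
eef_pos: [592.0, 165.3, 107.5]
force: [2.1, -0.5, 3.3]
eef_pos: [592.2, 165.3, 105.7]
force: [3.7, -0.1, 4.2]
```

```bash
python3 -m crank '[{"dp":[0,1,0],"roll":0,"gripper":255},{"dp":[0,1,0],"roll":0,"gripper":255}]'|grep -E 'pos|force'
python3 -m crank '[{"dp":[0,1,0],"roll":0,"gripper":255},{"dp":[0,1,0],"roll":0,"gripper":255}]'|grep -E 'pos|force'
```

```text
eef_pos: [592.2, 165.4, 105.4]
force: [2.2, 1.3, 9.1]
eef_pos: [592.3, 165.4, 105.2]
force: [0.4, -0.7, 15.6]
```

Hard stop. I let go and look.

```bash
python3 -m crank '[{"dp":[0,-10,0],"roll":0,"gripper":255},{"dp":[0,-35,0],"roll":0,"gripper":255},{"dp":[0,-75,20],"roll":0,"gripper":255},{"dp":[20,-110,20],"roll":0,"gripper":255},{"dp":[60,-130,0],"roll":0,"gripper":255},{"dp":[90,-140,-30],"roll":0,"gripper":255},{"dp":[90,-140,-30],"roll":0,"gripper":255}]'
python3 - <<'E'
from h import *
np.set_printoptions(precision=1,suppress=True)
P={n:eyes.capture(n) for n in('side','wrist','scene')}
for n in P: save(P[n],n+'6.png')
a=cv2.imread('pics/side0.png')[300:350,270:350];b=P['side']['color'][300:350,270:350,::-1]
c=P['wrist']['color'][0:250,170:420,::-1]; d=P['side']['color'][200:350,235:385,::-1]
z=lambda i,w,h:cv2.resize(i,(w,h),interpolation=cv2.INTER_CUBIC)
cv2.imwrite('pics/fin.png',np.vstack([np.hstack([z(a,400,250),z(b,400,250)]),np.hstack([z(c,400,350),z(d,400,350)])]))
for n in('bottle','lighthouse','tweezers'):
    print(n,[models.spot_point(P[k],n)[:1] for k in('scene','side')])
E
```

```text
time_s: 18.53
eef_pos: [568.8, 69.6, 245.0]
ee_rot: [-0.523, 0.524, -0.475, 0.475]
force: [0.1, 0.4, 0.6]
grip_width: 0.001
bottle [[{'centre': [293.7, 398.0], 'confidence': 0.56}], [{'centre': [295.4, 174.9], 'confidence': 0.37}]]
lighthouse [[], [{'centre': [354.6, 167.0], 'confidence': 0.38}]]
tweezers [[{'centre': [335.1, 163.2], 'confidence': 0.49}], [{'centre': [295.2, 426.5], 'confidence': 0.85}]]
```

View pics/fin.png

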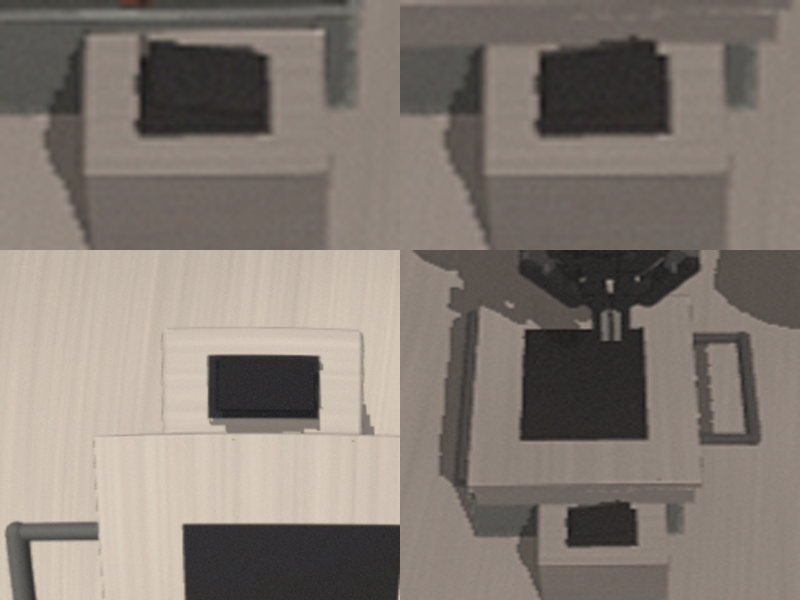

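The side crops show the rocker flipped: before, its far (left) end was raised, and now the near (right) end is. The cover lies flat. I check the bar's height once (home about 86 mm, proud about 97 mm) and hand in only if it is low.

Run:
```python
from h import *
np.set_printoptions(precision=1,suppress=True)
P={n:eyes.capture(n) for n in('side','scene')}
for l in('cover_bar','cover_front'):
    o=[(P[n],models.spot_point(P[n],l)) for n in P]
    print(l,[(r[0]['centre'],round(r[0]['confidence'],2)) if r else None for _,r in o])
    if all(r for _,r in o):
        X,e=tri([(p,r[0]['centre']) for p,r in o]); print(X,e)
for z in(86,97): print(z,[proj(P[n],[465.5,14.8,z]) for n in P])
```

```text
cover_bar [([366.3, 256.1], 0.94), ([260.4, 220.2], 0.76)]
[460.9  13.6 100.7] [np.float64(0.8885887032878756), np.float64(0.8885887032878537)]
cover_front [([340.5, 259.1], 0.96), ([285.5, 224.2], 0.86)]
[520.   23.6  96. ] [np.float64(3.0526463815902076), np.float64(3.0526463815902583)]
86 [array([364., 261.]), array([263., 224.])]
97 [array([364., 257.]), array([263., 221.])]
```

The camera check disagrees with itself: the bar reads 101 mm (proud) while the front face reads 96 mm (home). I settle it by touch, lowering the shut fingers lightly onto cover_front. Contact at TCP of about 118 means home and about 127 means proud.

```bash
python3 -m crank '[{"dp":[15,15,-17],"roll":0,"gripper":255},{"dp":[30,40,-34],"roll":0,"gripper":255},{"dp":[44,70,-50],"roll":0,"gripper":255},{"dp":[44,95,-50],"roll":0,"gripper":255},{"dp":[44,108,-50],"roll":0,"gripper":255},{"dp":[44,113,-50],"roll":0,"gripper":255},{"dp":[44,113,-50],"roll":0,"gripper":255}]'|grep -E 'pos|force'
for i in 1 2 3; do python3 -m crank '[{"dp":[0,1,0],"roll":0,"gripper":255},{"dp":[0,2,0],"roll":0,"gripper":255},{"dp":[0,2,0],"roll":0,"gripper":255}]'|grep -E 'pos|force'; done
```

```text
eef_pos: [525.3, 24.1, 129.8]
force: [0.5, 0.8, -0.5]
eef_pos: [526.0, 24.1, 129.2]
force: [0.1, 0.5, 0.4]
eef_pos: [525.5, 24.0, 126.5]
force: [0.5, -0.1, -0.6]
eef_pos: [525.6, 24.0, 124.6]
force: [0.2, 0.0, 1.5]
```

```bash
python3 -m crank '[{"dp":[0,1,0],"roll":0,"gripper":255},{"dp":[0,1,0],"roll":0,"gripper":255}]'|grep -E 'pos|force'; python3 -m crank '[{"dp":[0,1,0],"roll":0,"gripper":255},{"dp":[0,1,0],"roll":0,"gripper":255}]'|grep -E 'pos|force'
```

```text
eef_pos: [525.7, 24.0, 124.1]
force: [-2.9, 0.2, 6.5]
eef_pos: [525.6, 24.0, 123.7]
force: [-3.4, 0.6, 12.6]
```

Contact at about 124.3 is between the two guesses, and it is stiff (about 14 N/mm, like the seal). The catch gives at 13 N at most and the seal is safe to 22 N, so pressing to about 15 N decides it.

```bash
python3 -m crank '[{"dp":[0,0.4,0],"roll":0,"gripper":255},{"dp":[0,0.4,0],"roll":0,"gripper":255}]'|grep -E 'pos|force';python3 -m crank '[{"dp":[0,0,0],"roll":0,"gripper":255},{"dp":[0,0,0],"roll":0,"gripper":255}]'|grep -E 'pos|force'
```

```text
eef_pos: [525.7, 24.0, 123.6]
force: [-6.8, 1.3, 16.0]
eef_pos: [525.7, 24.0, 123.6]
force: [-6.7, 0.8, 15.1]
```

The cover holds firm at 15–16 N, above the catch's 13 N maximum, and only gives like the seal, so it is home. This also fits the two bar contacts 11 mm apart, with the bar sitting about 5 mm above the TCP in the pads. I lift off and hand in.

```bash
python3 -m crank '[{"dp":[0,-5,0],"roll":0,"gripper":255},{"dp":[0,-30,0],"roll":0,"gripper":255},{"dp":[0,-65,0],"roll":0,"gripper":255},{"dp":[0,-100,0],"roll":0,"gripper":255},{"dp":[0,-100,0],"roll":0,"gripper":255},{"dp":[0,-100,0],"roll":0,"gripper":255}]'
python3 -c "
from h import *
w=eyes.capture('side');save(w,'end.png')
o=[(eyes.capture(n)) for n in('side','scene')]
print([models.spot_point(p,l)[:1] for p in o for l in ('cover_bar','rocker_far')])
print(ctrl.finish_job())"
```

```text
time_s: 21.78
eef_pos: [526.1, 23.9, 223.5]
ee_rot: [0.525, -0.524, 0.473, -0.475]
force: [-0.4, -0.4, -0.6]
grip_width: 0.0
[[{'centre': [366.2, 259.7], 'confidence': 0.65}], [{'centre': [301.9, 314.8], 'confidence': 0.73}], [{'centre': [261.2, 223.3], 'confidence': 0.79}], [{'centre': [323.5, 194.5], 'confidence': 0.7}]]
the job is handed in; nothing more can be done
None
```

The cover is shut and, by touch, home on its seal. The dryer's rocker is pushed to on, and the job was handed in at about 22 s with the arm clear of everything.

- **Cover:** I gripped the pull bar and carried the cover down its whole arc, so it never fell freely. At the bar I felt the catch, a snap that I held back, and then the seal about 11 mm lower. I pressed to about 5 N there and let go.
- **Rocker:** I pushed the raised end down to its hard stop (about 16 N) and let go. The before and after pictures show it flipped.

**Checks that disagreed:** The first camera check after that was mixed, with the bar's height looking proud and the front face looking home. I pressed lightly on the front of the cover, which came after the switch was already on. It held firm at 15–16 N, above the catch's 13 N limit and below the 22 N that crushes the seal, so I took it as home. The last camera reading of the bar was about 3 px lower, closer to home. I had no direct reading of the seal.

**Bottle, lighthouse and tweezers:** I never touched them. The networks still found the bottle and tweezers in place in both views. The lighthouse was found in the side view only, and missed in the scene view.

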